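Gauge the thickness of the wooden block

TASK

Check the thickness of the wooden block with the bench gauge: swing the gauge's arm round until its raised foot is over the middle of the block, then press the black knob fully down so that the sprung foot rests on the block and the pointer shows its thickness. Leave the gauge like that, and leave the block, the ball bearing and the sprocket lying where they are.

Things in the scene. Friction and masses are not known exactly. Their poses are not given: they have to be found in the camera images.
- gauge_base: the gauge's grey round cast foot (112 mm diameter, fixed to the bench) with its upright steel column, 22 mm diameter, top 156 mm above the bench with its cap. Origin: on the column's axis at bench height; z up. The column's axis is the axis on which the arm swings.
- gauge_arm (a joint): swing of the green level arm round the column, rad, -1.4 to 1.4; 0 when it points along the base's -x, growing counter-clockwise seen from above. The arm reaches 180 mm from the column's axis to the spindle's axis, is 22 mm wide, and lies 121 to 139 mm above the bench; the upright barrel at its end (34 mm diameter) reaches from 110 to 152 mm. It swings freely with slight friction (about 1.4 N sideways at the knob) and stays where it is left.
- gauge_spindle (a joint): how far the upright spindle in the barrel at the arm's end is pressed down, m: about 0 to 0.004 at the start (raised), 0.045 fully down against its stop. It takes about 5 N to move and up to 8 N with the foot on a part, and stays where it is left; it does not spring back.
- knob_top (a point): centre of the top of the black round knob on the spindle: 35 mm diameter, 22 mm high, on a steel shaft of 14 mm diameter. Its top is 219 mm above the bench with the spindle raised and 174 mm fully down. The knob can be pushed sideways to swing the arm, or pressed from above.
- gauge_foot (a joint): the gauge's reading, m: how far the sprung foot is pushed up into the spindle, 0 (hanging free) to 0.040; a weak spring (1.2 N rising by 0.06 N per mm) pushes it down. With the spindle fully down the hanging foot's underside is 10 mm above the bench, so a part of thickness h reads h minus 10 mm. The red pointer moves over the white scale on the side of the spindle away from the column.
- foot_tip (a point): centre of the underside of the round steel foot, 22 mm diameter, straight below the knob; 55 mm above the bench with the spindle raised, so it passes clear over all the parts.
- block_top (a point): centre of the top face of the brown wooden block, 45 x 92 x 36 mm (x, y, z), lying loose on the bench under the arc of the foot (its middle is 170 to 190 mm from the column's axis). z up.
- ball_bearing: loose ball bearing with a red seal, 52 mm diameter, 15 mm high, also lying under the arc. Origin: centre of its underside.
- sprocket: loose grey chain sprocket, 69 mm diameter, 19 mm high at its hub, also lying under the arc. Origin: centre of its underside.

How it is judged:
By the outcome, as a careful person would: the job done as asked, in the order asked, and still so for the second after the job is handed in, with the robot touching nothing.
It also fails if it takes over 56 s, if anything falls off the work surface, if the arm or the gripper's body presses on something with over 40 N, if the wrist force passes 120 N, or if a joint passes its speed limit or range.

ROBOT

A 6-joint arm with a two-finger parallel gripper is mounted at the origin on a cart in front of the work surface, level with it; the furniture and walls round the work are solid. World frame = base frame: x ahead of the robot, y to its left, z up, the work surface at z = 0. Lengths are in m, angles in rad, forces in N, time in s.
With the tool pointing down it reaches from about 0.325 to 0.9 m from the base axis. Payload 6.1 kg.
Tool frame: the origin (TCP) lies at the very end of the fingers, on their centre line; the grasp point (between the pads) lies 19 mm behind it (grip_point_offset is the distance from the TCP to the grasp point, in m); z points along the fingers, y is the direction in which the jaws open and shut (so a half turn about z gives the same grasp; the last joint's range is limited). The gripper opens to 87 mm and grips with 3 to 60 N. Pads are 19 mm wide; open, the fingers measure 117 mm over their backs; the gripper's body (75 mm by 190 mm) begins 51 mm behind the grasp point.
Start: joints at [-1.468, 0.22, 1.526, -0, 1.395, -0.126], TCP at [0.142, -0.609, 0.223] pointing down, gripper open.
Joint ranges: [-2.98, 2.98], [-0.91, 2.08], [0.09, 2.57], [-1.24, 4.39], [0.2, 2.65], [-2.68, 2.68]. Speed limits (rad/s): [2.57, 2.57, 3.01, 3.14, 3.14, 3.14].

INTERFACE

Orientations are given as a 3x3 rotation matrix whose columns are the frame's x, y, z axes.
In Python, from cell import * gives the robot as it stands. The module is installed in compiled form; this text tells all that it offers.
- The arm moves only by the tool servo_tool, never from a script. Its argument "rows" is a list of rows, each a list of 2 entries, a list of its own where there are three numbers: the shift along the world's x, y, z in cm, then the turn about the world's z in rad. In form: [[[dx, dy, dz], spin], ...]. A call has 1 to 5 rows; each row shifts and turns the commanded pose from where the row before left it; what a row does not reach is not made up. A row lasts 1/8 s, in which the tool goes at most 62.5 mm and 10.7 degrees, less where a joint would pass 70% of its speed; a pose out of reach is approached as far as the arm can. A call is refused whole if a number of a shift passes 6.25 or a number of a turn 0.188, either way. A call with a gripper value outside its range is refused whole. "hand" is the opening, from 0 (shut) to 1 (fully open), set as the call begins (left out, the last holds). The fingers move at their own pace and stop on an object; "grip_force" is the grip in N (left out, the last holds). Time passes only in rows, so rows that do not move let the fingers close. It gives the time, the measured TCP pose, the force and the opening at its end, in the units of the state.
- observe(): the state, without advancing time (a new reading comes with each control period).
- get_image(name): name is "side" or "top" or "wrist"; returns the picture (400x640x3 uint8, blue, green, red); there is no depth.
- camera_params(name): a dict with "mtx" (3x3 intrinsics, pixels), "D" ([k1, k2, p1, p2, k3] as OpenCV has them; the pictures are not rectified), "R" (3x3) and "t" (3): a world point X has camera coordinates R X + t; the wrist camera has in their place "mount" (4x4, takes a point from camera to tool coordinates, whose origin is the TCP and whose axes are the flange's). Camera axes: x right, y down, z forward; pixel columns grow to the right and rows downward; lengths in m; the calibration is good to about 2 mm. A picture is of the moment at which its call begins: read the wrist's pose just before it. camera_params takes no time and is no camera call.
- hand_in(): hands the job in, once; it reports no verdict.
The state is a dict: "time_s": time; "qpos": joint angles; "joint_velocities": joint speeds; "effort": joint torques, N m; "ee_pos": TCP position; "orientation": TCP orientation; "contact_force": force on the tool from outside, world axes, zero at the start; "wrist_torque": the same for the moment, N m; "finger_gap": opening from 0.0 (shut) to 1.0 (fully open).
Only numpy, scipy, OpenCV 4.12 (cv2) and the standard library are available. Lean on these libraries where they do the work, as an engineer would, in place of code of your own. Each camera call takes 0.05 s, during which the arm holds its last target.

## Working session

There is one attempt and no reset: what is moved stays moved. The work goes in short steps, Python scripts to look and compute and a tool call to move; the robot and the scene stay as the last step left them, time stands still between calls to the robot, and variables do not carry over. Pictures are saved under pics/ and viewed, and the job is handed in when it is done.

Besides the shell and the picture viewer there is one more tool, called as a command line: name --argument value ..., lists and objects as JSON in quotes. servo_tool: Moves the arm, as the interface text tells. Its arguments: {"type":"object","properties":{"rows":{"type":"array"},"hand":{"type":"number"},"grip_force":{"type":"number"}},"required":["rows"]}

```bash
mkdir -p pics; python3 - <<'E'
from cell import *
import cv2
s=observe();print(s['time_s'],s['ee_pos'],s['finger_gap'],s['contact_force'])
print(s['orientation'])
for n in['side','top','wrist']:
    cv2.imwrite(f'pics/{n}0.png',get_image(n));print(n,camera_params(n))
E
```

```text
0.0 [ 0.14170356 -0.60809286  0.22143198] 0.9961096282146029 [-0.32465098 -0.02142387 -0.215298  ]
[[ 9.73937269e-01  2.26817459e-01 -1.90800922e-04]
 [ 2.26817405e-01 -9.73935439e-01  1.90380912e-03]
 [ 2.45989366e-04 -1.89746762e-03 -9.99998170e-01]]
side {'mtx': array([[364.31446163,   0.        , 315.33644204],
       [  0.        , 364.31446163, 195.73534376],
       [  0.        ,   0.        ,   1.        ]]), 'D': array([0.01186064, 0.        , 0.        , 0.        , 0.        ]), 'R': array([[-0.96151902, -0.27441619, -0.01330124],
       [-0.12596486,  0.48335581, -0.86631404],
       [ 0.24415983, -0.83130194, -0.4993226 ]]), 't': array([0.60406575, 0.09102712, 0.98894356])}
top {'mtx': array([[435.48473077,   0.        , 319.58438644],
       [  0.        , 435.48473077, 201.13314123],
       [  0.        ,   0.        ,   1.        ]]), 'D': array([-0.07370537,  0.        ,  0.        ,  0.        ,  0.        ]), 'R': array([[-0.0146845 , -0.99774664,  0.0654676 ],
       [-0.98887859,  0.00480041, -0.14864753],
       [ 0.1479983 , -0.06692232, -0.98672078]]), 't': array([0.2279894 , 0.5507342 , 0.93579181])}
wrist {'mtx': array([[291.94395821,   0.        , 316.8649069 ],
       [  0.        , 291.94395821, 197.06389315],
       [  0.        ,   0.        ,   1.        ]]), 'D': array([-0.02951843,  0.        ,  0.        ,  0.        ,  0.        ]), 'mount': array([[-7.10816289e-04, -9.67786152e-01, -2.51772632e-01,
         6.94287218e-02],
       [ 9.99999477e-01, -8.73140716e-04,  5.33010977e-04,
        -8.20893333e-04],
       [-7.35673579e-04, -2.51772122e-01,  9.67786266e-01,
        -1.62182793e-01],
       [ 0.00000000e+00,  0.00000000e+00,  0.00000000e+00,
         1.00000000e+00]])}
```

View pics/side0.png

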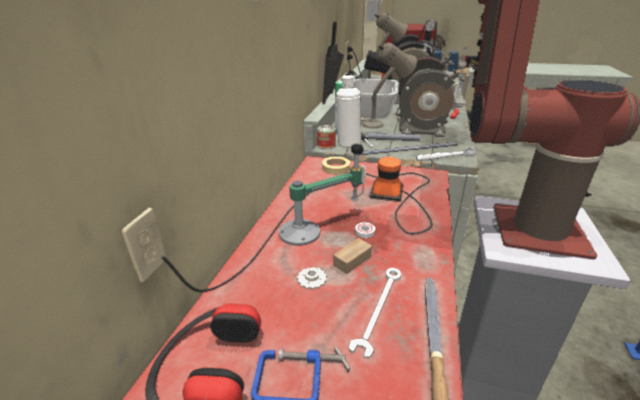

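View pics/top0.png

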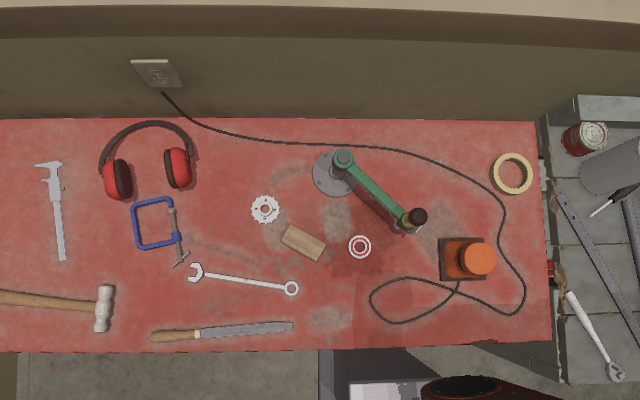

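View pics/wrist0.png

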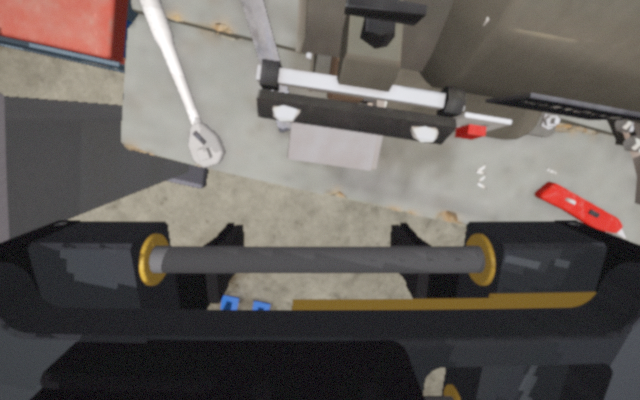

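```bash
python3 - <<'E'
import cv2
t=cv2.imread('pics/top0.png');s=cv2.imread('pics/side0.png')
cv2.imwrite('pics/t1.png',cv2.resize(t[135:285,240:440],None,fx=4,fy=4,interpolation=cv2.INTER_CUBIC))
cv2.imwrite('pics/s1.png',cv2.resize(s[135:295,260:400],None,fx=3.75,fy=3.75,interpolation=cv2.INTER_CUBIC))
E
```

```text
(no output)
```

View pics/t1.png

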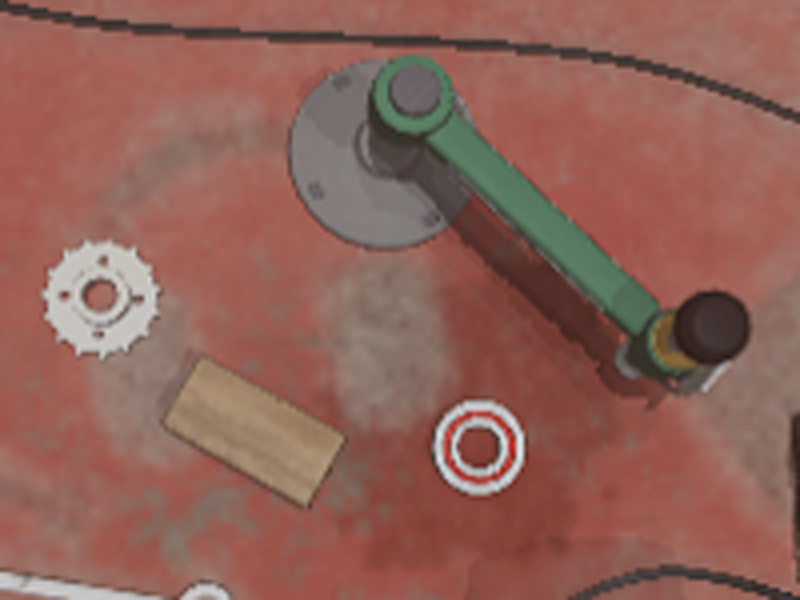

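View pics/s1.png

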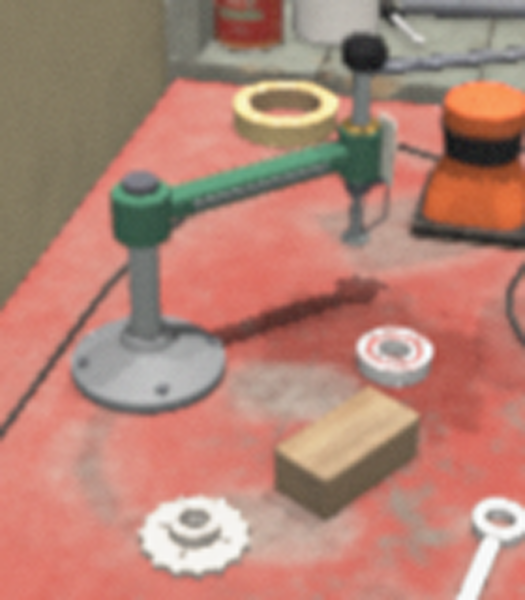

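```bash
cat > h.py <<'E'
import numpy as np,cv2
from cell import *
P={n:camera_params(n) for n in('side','top')}
def ray(n,uv,p=None):
    p=P[n]
    q=cv2.undistortPoints(np.array([[uv]],float),p['mtx'],p['D'])[0,0]
    d=p['R'].T@np.array([q[0],q[1],1]);return -p['R'].T@p['t'],d/np.linalg.norm(d)
def onz(n,uv,z):
    c,d=ray(n,uv);return c+d*(z-c[2])/d[2]
def tri(a,b):
    A=np.zeros((3,3));B=np.zeros(3);rs=[ray('top',a),ray('side',b)]
    for c,d in rs:
        M=np.eye(3)-np.outer(d,d);A+=M;B+=M@c
    X=np.linalg.solve(A,B);return X,[float(np.linalg.norm((np.eye(3)-np.outer(d,d))@(X-c))) for c,d in rs]
def proj(n,X):
    p=P[n];return cv2.projectPoints(np.array([X],float),cv2.Rodrigues(p['R'])[0],p['t'],p['mtx'],p['D'])[0][0,0]
E
python3 - <<'E'
from h import *
np.set_printoptions(precision=4,suppress=True)
T=lambda x,y:(240+x/4-.4,135+y/4-.4); S=lambda x,y:(260+x/3.75-.4,135+y/3.75-.4)
for n,a,b in[('cap',(416,88),(142,183)),('knob',(718,322),(367,45)),('blkA',(203,357),(275,457)),('blkB',(345,438),(367,390)),('blkC',(309,507),(418,422)),('blkD',(163,422),(325,487)),('bear',(480,447),(397,350)),('spr',(101,294),(194,520))]:
    print(n,tri(T(*a),S(*b)))
c=onz('top',T(416,88),.156);print('cap',c,onz('side',S(142,183),.156))
print('knob',onz('top',T(718,322),.219),onz('side',S(367,45),.219))
print('foot',onz('side',S(355,240),.055))
b=[onz('top',T(*q),.036) for q in[(203,357),(345,438),(309,507),(163,422)]];print(np.array(b));m=np.mean(b,0);print('mid',m, [np.linalg.norm(b[i]-b[i-1]) for i in range(4)], np.linalg.norm((m-c)[:2]))
b=[onz('side',S(*q),.036) for q in[(275,457),(367,390),(418,422),(325,487)]];print(np.array(b),np.mean(b,0))
E
```

```text
cap (array([0.6229, 0.181 , 0.1517]), [0.001750477192784981, 0.0017504771927849966])
knob (array([0.4972, 0.0514, 0.2115]), [0.0021791017551262065, 0.0021791017551262173])
blkA (array([0.503 , 0.2877, 0.0273]), [0.0003570175647535981, 0.000357017564753396])
blkB (array([0.4579, 0.2101, 0.0321]), [0.00045276893300146215, 0.00045276893300139775])
blkC (array([0.4207, 0.2302, 0.028 ]), [0.0005390867388673815, 0.0005390867388675391])
blkD (array([0.4668, 0.3098, 0.0294]), [0.00067890416549093, 0.0006789041654910034])
bear (array([0.4511, 0.1321, 0.0131]), [0.0013163242906511334, 0.0013163242906509979])
spr (array([0.5397, 0.3447, 0.0162]), [0.0006267150810052737, 0.0006267150810052159])
cap [0.6236 0.1819 0.156 ] [0.6183 0.189  0.156 ]
knob [0.4986 0.0539 0.219 ] [0.4921 0.0697 0.219 ]
foot [0.4963 0.0564 0.055 ]
[[0.5025 0.2878 0.036 ]
 [0.4573 0.2104 0.036 ]
 [0.42   0.2307 0.036 ]
 [0.4671 0.3098 0.036 ]]
mid [0.4617 0.2596 0.036 ] [np.float64(0.041674225078960306), np.float64(0.08964025678767672), np.float64(0.04242857100823423), np.float64(0.09203738537462651)] 0.17957878452846285
[[0.5002 0.298  0.036 ]
 [0.4576 0.2154 0.036 ]
 [0.4202 0.2406 0.036 ]
 [0.4647 0.3174 0.036 ]] [0.4607 0.2678 0.036 ]
```

servo_tool --rows '[[[0, 0, 4], 0.11], [[0, 0, 4], 0.11], [[2.3, 4.4, 0], 0.11], [[2.3, 4.4, 0], 0.11], [[2.3, 4.4, 0], 0.12]]' --hand 1

```text
time_s: 0.78
ee_pos: [0.2112, -0.4752, 0.3022]
orientation: [[0.702, 0.712, 0.0], [0.712, -0.702, 0.001], [0.0, -0.0, -1.0]]
contact_force: [0.4, 0.5, 0.0]
finger_gap: 1.0
```

servo_tool --rows '[[[2.3, 4.4, 0], 0], [[2.3, 4.4, 0], 0], [[2.3, 4.4, 0], 0], [[2.3, 4.4, 0], 0], [[2.3, 4.4, 0], 0]]'

```text
time_s: 1.4
ee_pos: [0.3261, -0.2552, 0.3024]
orientation: [[0.705, 0.709, 0.0], [0.709, -0.705, -0.0], [0.0, 0.0, -1.0]]
contact_force: [1.1, -0.0, -0.1]
finger_gap: 0.998
```

servo_tool --rows '[[[2.3, 4.4, 0], 0], [[2.3, 4.4, 0], 0], [[2.3, 4.4, 0], 0], [[2.3, 4.4, 0], 0], [[0, 0, 0], 0]]'

```text
time_s: 2.02
ee_pos: [0.4184, -0.0779, 0.3023]
orientation: [[0.701, 0.713, -0.0], [0.713, -0.701, 0.001], [0.0, -0.001, -1.0]]
contact_force: [0.8, -0.0, -0.9]
finger_gap: 1.0
```

```bash
cat >> h.py <<'E'
W=camera_params('wrist')
def snapw(name):
    s=observe();im=get_image('wrist');cv2.imwrite(f'pics/{name}.png',im)
    T=np.eye(4);T[:3,:3]=s['orientation'];T[:3,3]=s['ee_pos'];np.save(f'pics/{name}.npy',T@W['mount']);return im
def wz(name,uv,z):
    M=np.load(f'pics/{name}.npy');q=cv2.undistortPoints(np.array([[uv]],float),W['mtx'],W['D'])[0,0]
    d=M[:3,:3]@np.array([q[0],q[1],1]);c=M[:3,3];return c+d*(z-c[2])/d[2]
E
python3 -c "
from h import *
snapw('w1')"
```

```text
(no output)
```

View pics/w1.png

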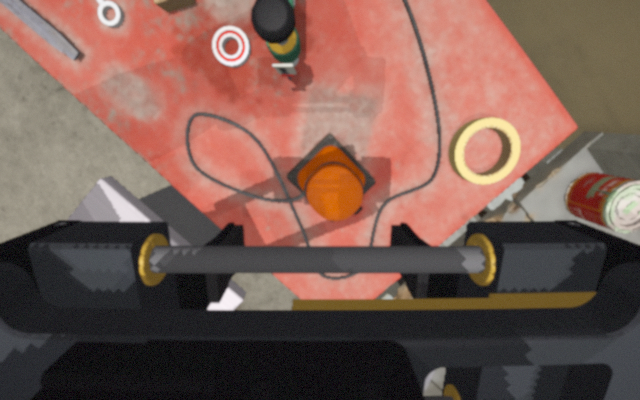

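```bash
python3 -c "
from h import *
print(wz('w1',(273,18),.219))
for z in(.21,.215,.219):print(z,onz('top',(419.1,215.1),z),wz('w1',(273,18),z))
"
```

```text
[0.49692607 0.04953169 0.219     ]
0.21 [0.49958977 0.05118511 0.21      ] [0.49801501 0.05238433 0.21      ]
0.215 [0.49901225 0.05269908 0.215     ] [0.49741005 0.05079953 0.215     ]
0.219 [0.49855024 0.05391026 0.219     ] [0.49692607 0.04953169 0.219     ]
```

servo_tool --rows '[[[2.5, 4.2, 0], 0], [[2.5, 4.2, 0], 0], [[2.5, 4.2, 0], 0], [[0, 0, 0], 0]]'

```text
time_s: 2.58
ee_pos: [0.4933, 0.0461, 0.3019]
orientation: [[0.703, 0.711, -0.001], [0.711, -0.703, 0.0], [-0.001, -0.001, -1.0]]
contact_force: [0.5, 1.4, 0.4]
finger_gap: 1.001
```

```bash
python3 -c "
from h import *
snapw('w2');print(observe()['ee_pos'])"
```

```text
[0.49271861 0.04478587 0.301984  ]
```

View pics/w2.png

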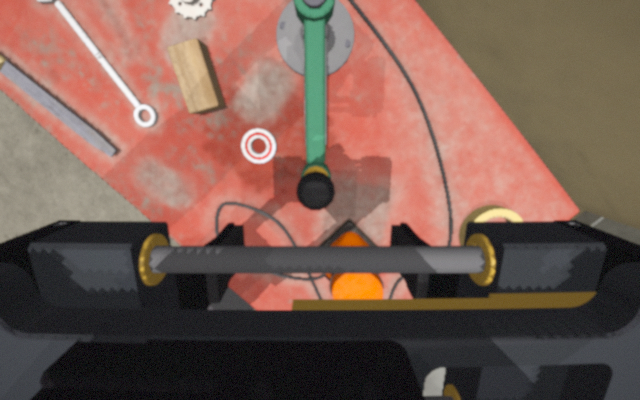

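```bash
python3 -c "
from h import *
im=cv2.imread('pics/w2.png')
cv2.imwrite('pics/w2c.png',cv2.resize(im[0:220,150:370],None,fx=2.7,fy=2.7,interpolation=cv2.INTER_CUBIC)[:600])
for z in(.21,.215,.219):print(wz('w2',(316,188),z))"
```

```text
[0.50091764 0.05512015 0.21      ]
[0.5017345  0.05591678 0.215     ]
[0.50238799 0.05655409 0.219     ]
```

View pics/w2c.png

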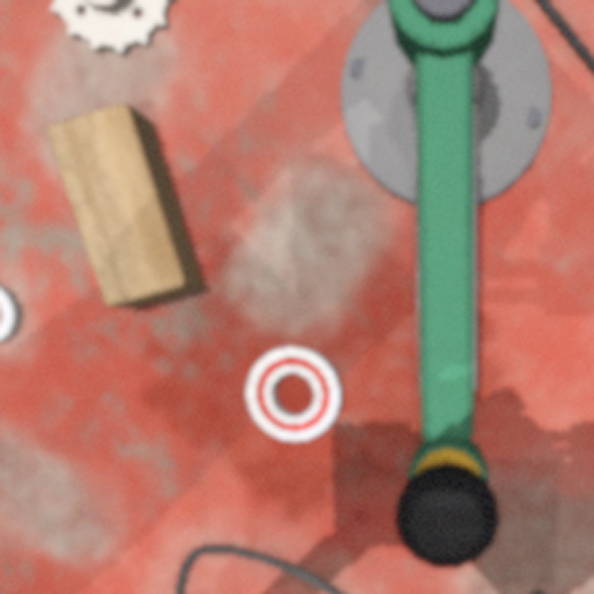

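```bash
python3 -c "
from h import *
C=lambda x,y:(150+x/2.7-.3,y/2.7-.3)
b=np.array([wz('w2',C(*q),.036) for q in[(48,130),(130,106),(186,285),(108,306)]]);print(b,b.mean(0),[np.linalg.norm(b[i]-b[i-1]) for i in range(4)])
print(wz('w2',C(446,515),.219))"
```

```text
[[0.46677075 0.30771784 0.036     ]
 [0.50444995 0.28516224 0.036     ]
 [0.45922132 0.20890681 0.036     ]
 [0.42198269 0.23128063 0.036     ]] [0.46310618 0.25826688 0.036     ] [np.float64(0.08859242569003077), np.float64(0.04391443044756855), np.float64(0.08865957285573413), np.float64(0.04344311050725408)]
[0.50018449 0.05569874 0.219     ]
```

servo_tool --rows '[[[0.6, 0.9, -3], 0], [[0, 0, -4], 0], [[0, 0, -2.5], 0], [[0, 0, -1], 0], [[0, 0, 0], 0]]'

```text
time_s: 3.25
ee_pos: [0.4985, 0.0531, 0.1975]
orientation: [[0.706, 0.708, -0.001], [0.708, -0.706, -0.0], [-0.001, -0.0, -1.0]]
contact_force: [-0.5, -0.1, 0.4]
finger_gap: 1.001
```

servo_tool --rows '[[[0, 0, 0], 0], [[0, 0, 0], 0], [[0, 0, 0], 0], [[0, 0, 0], 0]]' --hand 0.46 --grip_force 3

```text
time_s: 3.75
ee_pos: [0.4989, 0.0544, 0.1978]
orientation: [[0.705, 0.71, 0.0], [0.71, -0.705, -0.0], [0.0, 0.0, -1.0]]
contact_force: [-0.2, 0.3, 0.2]
finger_gap: 0.627
```

```bash
python3 -c "
from h import *
im=snapw('w3')
c=np.array([.623,.182]);a0=np.arctan2(.0544-.182,.4989-.623);a1=np.arctan2(.26-.182,.462-.623)-2*np.pi
n=20;a=np.linspace(a0,a1,n+1);p=100*(c+np.array([np.cos(a),np.sin(a)]).T*.179);p=np.round(p,1);print(np.diff(p,axis=0).round(1).tolist(),p[-1],a1-a0,observe()['finger_gap'])"
```

```text
[[-0.8, 0.8], [-0.7, 0.8], [-0.7, 0.9], [-0.6, 1.0], [-0.5, 0.9], [-0.5, 1.0], [-0.4, 1.1], [-0.4, 1.0], [-0.3, 1.1], [-0.2, 1.1], [-0.2, 1.1], [-0.1, 1.1], [0.0, 1.1], [0.1, 1.2], [0.1, 1.1], [0.2, 1.1], [0.2, 1.1], [0.3, 1.0], [0.4, 1.1], [0.5, 1.0]] [46.2 26. ] -1.250450970212158 0.5860196005012928
```

View pics/w3.png

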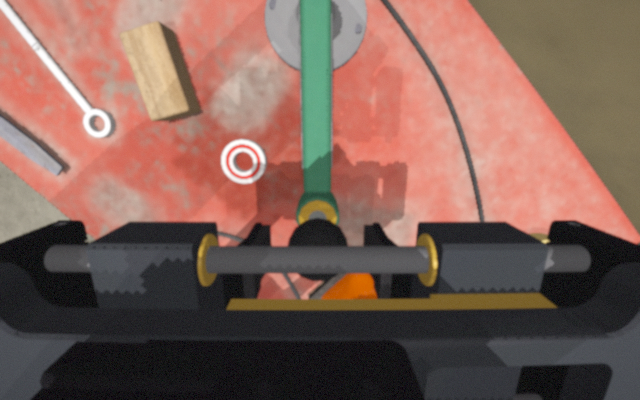

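servo_tool --rows '[[[0, 0, 0], 0], [[0, 0, 0], 0], [[-0.4, 0.4, 0], 0], [[-0.8, 0.8, 0], -0.05], [[-0.7, 0.8, 0], -0.06]]'

```text
time_s: 4.42
ee_pos: [0.4797, 0.0746, 0.1977]
orientation: [[0.78, 0.626, 0.001], [0.626, -0.78, -0.0], [0.001, 0.001, -1.0]]
contact_force: [1.2, -0.7, 0.6]
finger_gap: 0.461
```

servo_tool --rows '[[[-0.7, 0.9, 0], -0.06], [[-0.6, 1.0, 0], -0.06], [[-0.5, 0.9, 0], -0.06], [[-0.5, 1.0, 0], -0.06], [[-0.4, 1.1, 0], -0.06]]'

```text
time_s: 5.05
ee_pos: [0.4526, 0.1235, 0.1978]
orientation: [[0.93, 0.368, 0.001], [0.368, -0.93, -0.001], [0.0, 0.001, -1.0]]
contact_force: [0.8, -0.8, 0.4]
finger_gap: 0.459
```

servo_tool --rows '[[[-0.4, 1.0, 0], -0.06], [[-0.3, 1.1, 0], -0.06], [[-0.2, 1.1, 0], -0.06], [[-0.1, 1.1, 0], -0.06], [[-0.1, 1.1, 0], -0.06]]'

```text
time_s: 5.68
ee_pos: [0.4417, 0.1775, 0.1977]
orientation: [[0.997, 0.077, 0.001], [0.077, -0.997, -0.001], [0.001, 0.001, -1.0]]
contact_force: [2.1, -1.0, -0.1]
finger_gap: 0.465
```

servo_tool --rows '[[[0, 1.1, 0], -0.06], [[0.1, 1.1, 0], -0.06], [[0.1, 1.1, 0], -0.06], [[0.2, 1.1, 0], -0.06], [[0.2, 1.1, 0], -0.06]]'

```text
time_s: 6.3
ee_pos: [0.4477, 0.2324, 0.1976]
orientation: [[0.975, -0.221, 0.0], [-0.221, -0.975, -0.001], [0.001, 0.001, -1.0]]
contact_force: [0.7, -1.8, -0.3]
finger_gap: 0.461
```

servo_tool --rows '[[[0.5, 1.1, 0], -0.06], [[0.5, 0.9, 0], -0.06], [[0.4, 0.7, 0], 0], [[0, 0, 0], 0]]'

```text
time_s: 6.8
ee_pos: [0.4618, 0.2598, 0.1975]
orientation: [[0.943, -0.333, 0.0], [-0.333, -0.943, 0.0], [0.0, -0.0, -1.0]]
contact_force: [0.4, 0.2, -0.6]
finger_gap: 0.459
```

servo_tool --rows '[[[0, 0, 0], 0], [[0, 0, 0], 0], [[0, 0, 0], 0], [[0, 0, 0], 0]]' --hand 0.38 --grip_force 4

```text
time_s: 7.3
ee_pos: [0.4617, 0.2591, 0.1976]
orientation: [[0.942, -0.335, 0.0], [-0.335, -0.942, -0.0], [0.0, 0.0, -1.0]]
contact_force: [-0.4, -1.8, 0.2]
finger_gap: 0.393
```

```bash
python3 -c "
from h import *
snapw('w4');s=get_image('side');t=get_image('top')
cv2.imwrite('pics/s4.png',cv2.resize(s[135:295,260:400],None,fx=3.75,fy=3.75,interpolation=cv2.INTER_CUBIC))
cv2.imwrite('pics/t4.png',cv2.resize(t[135:285,240:440],None,fx=4,fy=4,interpolation=cv2.INTER_CUBIC))"
```

```text
(no output)
```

View pics/s4.png

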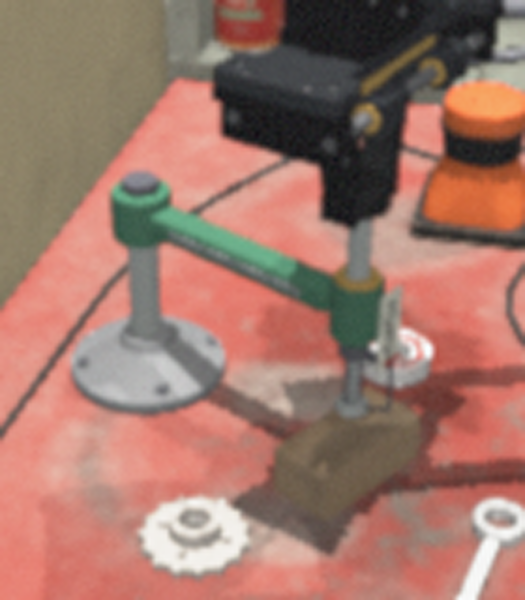

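View pics/w4.png

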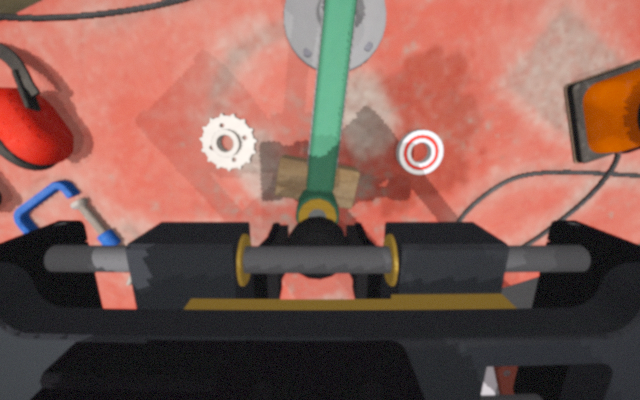

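```bash
python3 -c "
from h import *
S=lambda x,y:(260+x/3.75-.4,135+y/3.75-.4)
print(onz('side',S(352,410),.055),onz('side',S(346,439),.036))
C=lambda x,y:(150+x/2.7-.3,y/2.7-.3)
print('spindle base dirs')
a=proj('top',(.462,.26,.036));print(a)
"
```

```text
[0.45924788 0.26370833 0.055     ] [0.46125617 0.26934931 0.036     ]
spindle base dirs
[303.18359755 242.19858964]
```

View pics/t4.png

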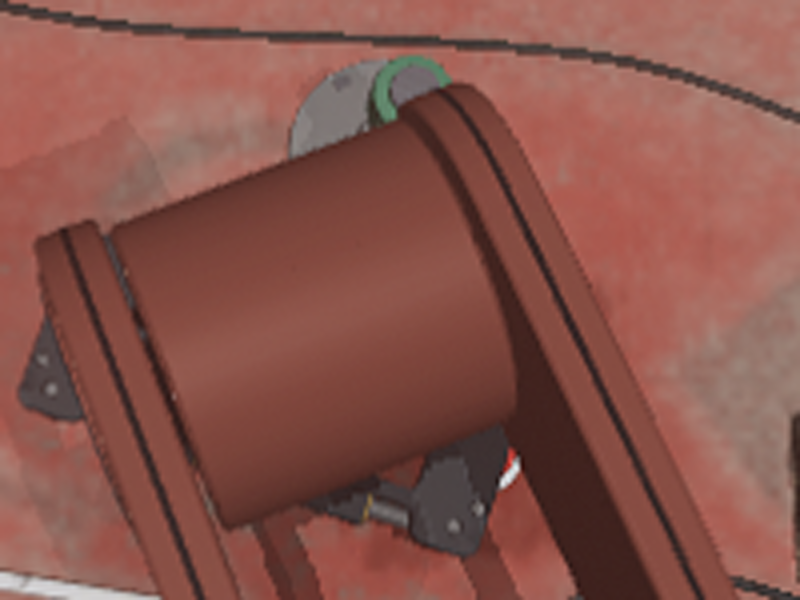

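```bash
python3 -c "
from h import *
im=cv2.imread('pics/w4.png')
cv2.imwrite('pics/w4c.png',cv2.resize(im[120:240,240:400],None,fx=5,fy=5,interpolation=cv2.INTER_CUBIC))"
```

```text
(no output)
```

View pics/w4c.png

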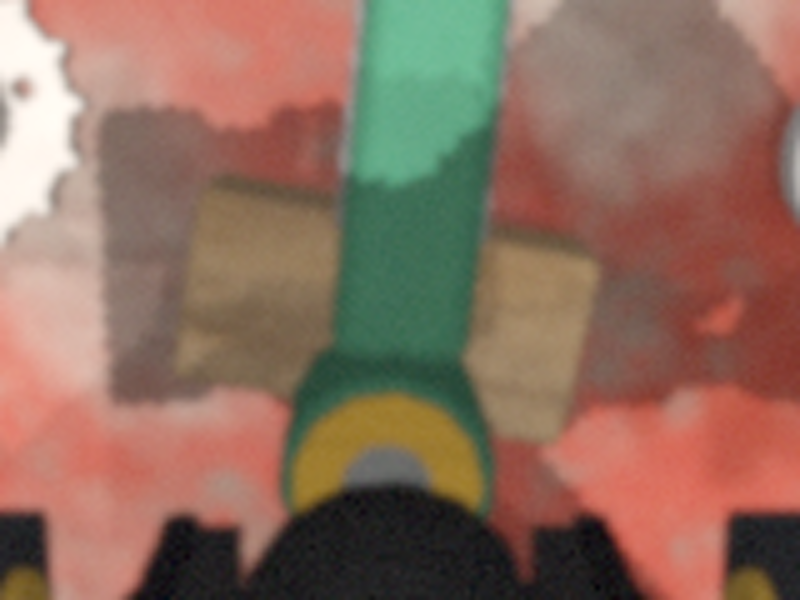

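```bash
python3 -c "
from h import *
C=lambda x,y:(240+x/5-.4,120+y/5-.4)
b=np.array([wz('w4',C(*q),.036) for q in[(210,190),(600,260),(555,440),(178,375)]]);print(b,b.mean(0),[np.linalg.norm(b[i]-b[i-1]) for i in range(4)])
print(wz('w4',C(390,492),.152))"
```

```text
[[0.50338374 0.28673462 0.036     ]
 [0.45942263 0.210048   0.036     ]
 [0.42274735 0.23254261 0.036     ]
 [0.46646353 0.30899558 0.036     ]] [0.46300431 0.2595802  0.036     ] [np.float64(0.043112090952177134), np.float64(0.08839352689160475), np.float64(0.04302421467866354), np.float64(0.08806907285308871)]
[0.46067782 0.26005297 0.152     ]
```

servo_tool --rows '[[[0, 0, 0], 0], [[0, 0, 0], 0], [[0, 0, 2], 0], [[0, 0, 2.5], 0]]' --hand 0.7

```text
time_s: 7.95
ee_pos: [0.4613, 0.2593, 0.2424]
orientation: [[0.942, -0.335, -0.001], [-0.335, -0.942, -0.0], [-0.001, 0.001, -1.0]]
contact_force: [0.2, 0.4, 0.4]
finger_gap: 0.681
```

servo_tool --rows '[[[0, 0, 0], 0], [[0, 0, 0], 0], [[0, 0, 0], 0], [[0, 0, 0], 0], [[0, 0, 0], 0]]' --hand 0

```text
time_s: 8.57
ee_pos: [0.4616, 0.2592, 0.2421]
orientation: [[0.942, -0.335, -0.001], [-0.335, -0.942, -0.0], [-0.001, 0.0, -1.0]]
contact_force: [0.3, 0.3, 0.5]
finger_gap: 0.217
```

servo_tool --rows '[[[0, 0, 0], 0], [[0, 0, 0], 0], [[0, 0, 0], 0], [[0, 0, 0], 0]]'

```text
time_s: 9.07
ee_pos: [0.4618, 0.2593, 0.2426]
orientation: [[0.942, -0.335, 0.0], [-0.335, -0.942, 0.0], [0.0, -0.0, -1.0]]
contact_force: [-0.3, -0.5, -0.0]
finger_gap: 0.008
```

```bash
python3 -c "
from h import *
im=snapw('w5')
s=get_image('side')
a=cv2.resize(s[135:295,260:400],None,fx=3.5,fy=3.5,interpolation=cv2.INTER_CUBIC)
cv2.imwrite('pics/s5.png',a);print(observe()['finger_gap'])"
```

```text
0.0032461849481224157
```

View pics/w5.png

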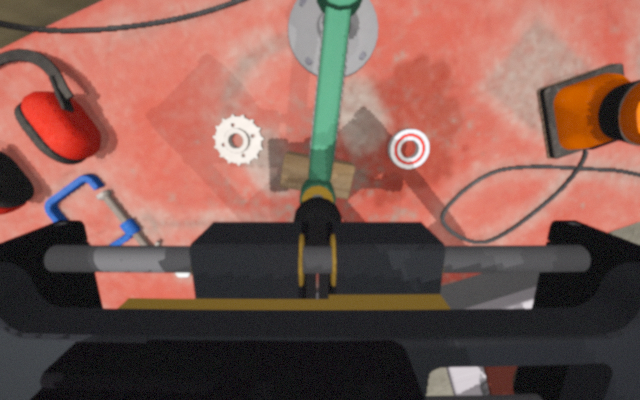

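View pics/s5.png

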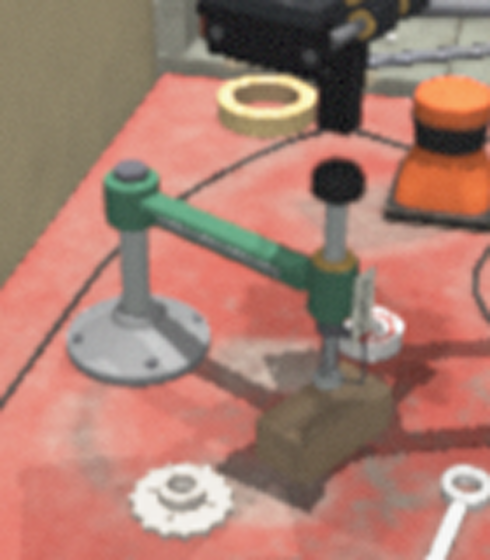

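servo_tool --rows '[[[0, 0, -1.5], 0], [[0, 0, -0.8], 0], [[0, 0, -0.5], 0], [[0, 0, -0.5], 0], [[0, 0, 0], 0]]'

```text
time_s: 9.8
ee_pos: [0.4617, 0.2593, 0.2091]
orientation: [[0.942, -0.335, -0.0], [-0.335, -0.942, -0.0], [-0.0, 0.0, -1.0]]
contact_force: [-0.8, 0.1, -0.4]
finger_gap: 0.011
```

servo_tool --rows '[[[0, 0, -0.5], 0], [[0, 0, -0.5], 0], [[0, 0, -0.5], 0], [[0, 0, -0.5], 0]]'

```text
time_s: 10.3
ee_pos: [0.4621, 0.2594, 0.1899]
orientation: [[0.942, -0.335, 0.001], [-0.335, -0.942, 0.0], [0.001, -0.001, -1.0]]
contact_force: [-2.4, -0.2, 6.3]
finger_gap: 0.005
```

```bash
python3 -c "
from h import *
im=snapw('w6')
s=get_image('side')
a=cv2.resize(s[135:295,260:400],None,fx=3.5,fy=3.5,interpolation=cv2.INTER_CUBIC)
cv2.imwrite('pics/s6.png',a);print(observe()['contact_force'])"
```

```text
[-0.52800484  0.59276345  1.90094077]
```

View pics/s6.png

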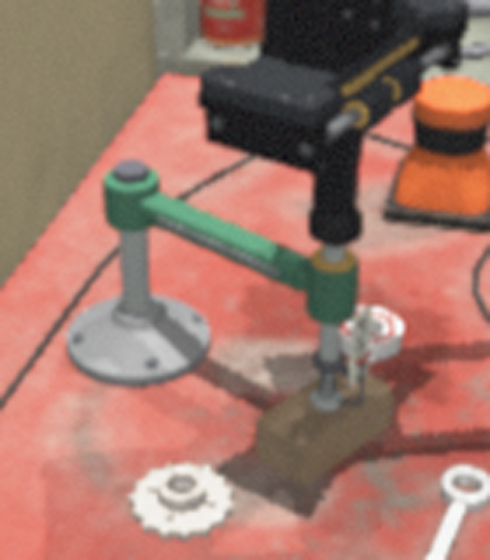

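Working; continue to the stop.

servo_tool --rows '[[[0, 0, -0.5], 0], [[0, 0, -0.5], 0], [[0, 0, -0.3], 0], [[0, 0, -0.2], 0], [[0, 0, 0], 0]]'

```text
time_s: 11.02
ee_pos: [0.4621, 0.2595, 0.1748]
orientation: [[0.942, -0.335, 0.001], [-0.335, -0.942, 0.0], [0.001, -0.001, -1.0]]
contact_force: [-1.6, -0.3, 5.6]
finger_gap: 0.009
```

servo_tool --rows '[[[0, 0, -0.1], 0], [[0, 0, -0.1], 0], [[0, 0, 0], 0]]'

```text
time_s: 11.4
ee_pos: [0.4623, 0.2596, 0.1744]
orientation: [[0.942, -0.335, 0.002], [-0.335, -0.942, 0.001], [0.001, -0.001, -1.0]]
contact_force: [-3.8, -1.5, 13.5]
finger_gap: 0.003
```

servo_tool --rows '[[[0, 0, -0.1], 0], [[0, 0, 0], 0]]'

```text
time_s: 11.65
ee_pos: [0.4625, 0.2601, 0.1744]
orientation: [[0.942, -0.334, 0.002], [-0.334, -0.942, 0.002], [0.002, -0.002, -1.0]]
contact_force: [-6.3, -0.7, 18.4]
finger_gap: 0.005
```

Force climbs with no motion: at the stop. Retreat upward.

servo_tool --rows '[[[0, 0, 0.3], 0], [[0, 0, 1], 0], [[0, 0, 4], 0], [[0, 0, 5], 0]]'

```text
time_s: 12.15
ee_pos: [0.4609, 0.2587, 0.274]
orientation: [[0.942, -0.335, -0.003], [-0.335, -0.942, -0.001], [-0.003, 0.003, -1.0]]
contact_force: [0.8, -0.0, 0.2]
finger_gap: 0.008
```

servo_tool --rows '[[[0, -5, 1], 0], [[0, -5, 0], 0], [[0, -5, 0], 0], [[0, -5, 0], 0], [[0, -5, 0], 0]]'

```text
time_s: 12.78
ee_pos: [0.4615, 0.0076, 0.2845]
orientation: [[0.942, -0.335, 0.0], [-0.335, -0.942, -0.0], [0.0, 0.0, -1.0]]
contact_force: [0.8, -0.2, 0.4]
finger_gap: 0.006
```

```bash
python3 -c "
from h import *
s=get_image('side');t=get_image('top')
cv2.imwrite('pics/s7.png',cv2.resize(s[135:295,260:400],None,fx=3.75,fy=3.75,interpolation=cv2.INTER_CUBIC))
cv2.imwrite('pics/t7.png',cv2.resize(t[135:285,240:440],None,fx=4,fy=4,interpolation=cv2.INTER_CUBIC))
print(observe()['contact_force'],observe()['ee_pos'])"
```

```text
[ 0.32862081 -0.23522995 -0.50176696] [0.46158271 0.00507941 0.28438735]
```

View pics/s7.png

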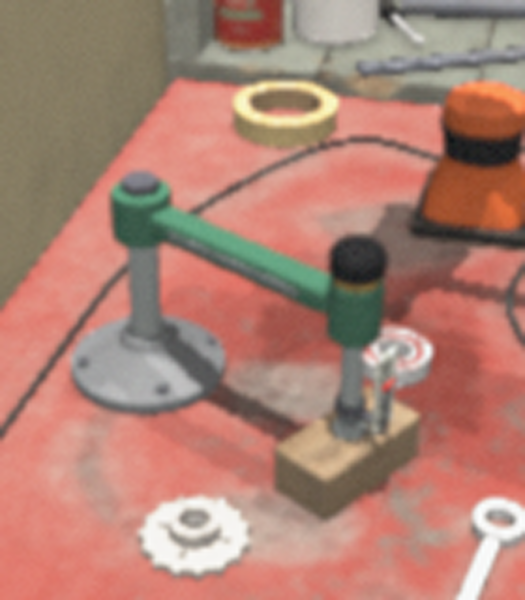

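View pics/t7.png

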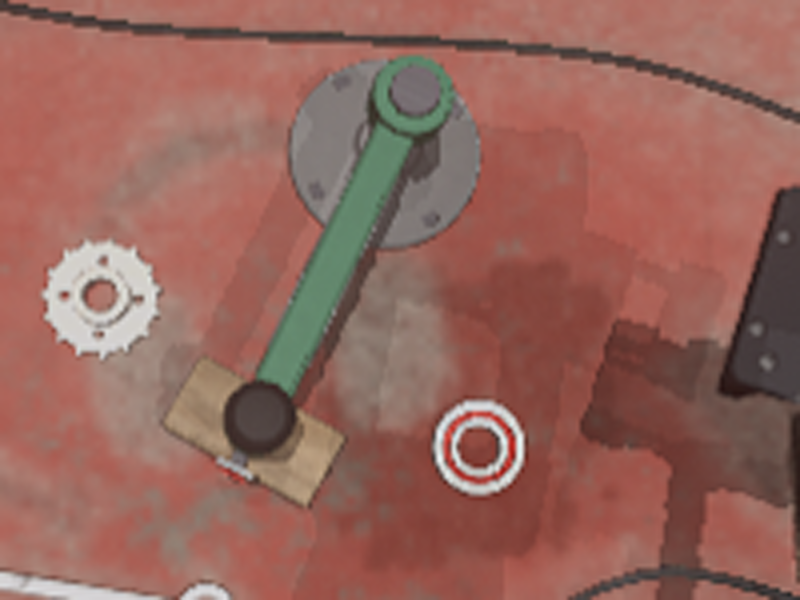

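```bash
python3 -c "
from h import *
T=lambda x,y:(240+x/4-.4,135+y/4-.4);S=lambda x,y:(260+x/3.75-.4,135+y/3.75-.4)
print(onz('top',T(260,414),.174),tri(T(260,414),S(358,250)),onz('side',S(347,435),.036))
print(hand_in())"
```

```text
[0.46203661 0.26124498 0.174     ] (array([0.46151924, 0.26100944, 0.1696889 ]), [0.0007994941884533294, 0.0007994941884533852]) [0.46140803 0.26525698 0.036     ]
the job is handed in; nothing more can be done
None
```

I swung the gauge's arm round over the wooden block, pressed the knob down to its stop, moved the gripper clear and handed the job in at about 13 s. To swing it I held the knob loosely between the fingers, then pressed it with the closed fingertips.

- **Fully down:** at a TCP height of 0.1744 m (expected 0.174 m) the force rose to 18 N with no further movement. Afterwards the cameras put the knob top at about 170 mm, in line with the few millimetres by which they read low on every known height.
- **Foot over the middle:** the knob is at (0.462, 0.261). The block's middle came out at (0.462, 0.260) from the top camera and (0.463, 0.259) from the wrist camera. The side camera disagreed slightly: the foot appeared about 4 mm short of the middle in y, within the few millimetres I'd expect from that camera's bias.
- **Resting on the block:** the side view shows the foot sitting on the block. I did not read the thickness off the pointer itself.
- **Other parts:** the block, bearing and sprocket look unmoved in the before and after pictures.

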